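Ready and cock the spring marker

ROBOT

A 6-joint arm with a two-finger parallel gripper is mounted at the origin on the work surface. World frame = base frame: x ahead of the robot, y to its left, z up, the work surface at z = 0. Lengths are in mm, angles in rad, forces in N, time in s.
With the tool pointing down it reaches from about 300 to 775 mm from the base axis. Payload 14.6 kg.
Tool frame: the origin (TCP) lies between the finger pads; the fingertips stand 19 mm ahead of it and the grasp point (between the pads) is the TCP; x points along the fingers, y is the direction in which the jaws open and shut, and the axes are right-handed (so a half turn about x gives the same grasp; the last joint's range is limited). The gripper opens to 94 mm and grips with 3 to 60 N. Pads are 16 mm wide; open, the fingers measure 119 mm over their backs; the gripper's body (75 mm by 177 mm) begins 78 mm behind the grasp point.
Start: joints at [-1.392, 0.3, 1.521, -0, 1.321, -0.067], TCP at [133.826, -533.46, 224.446] pointing down, gripper open.
Joint ranges: [-3.03, 3.03], [-0.79, 2.21], [0.23, 2.52], [-1.04, 4.18], [0, 3.07], [-2.55, 2.55]. Speed limits (rad/s): [2.22, 2.22, 2.57, 3.14, 3.14, 3.14].

INTERFACE

Orientations are given as [roll, pitch, yaw] about the fixed x, y, z axes, in that order (R = Rz(yaw) Ry(pitch) Rx(roll)).
In Python, from cell import manip gives the robot as it stands.
- The arm moves only by the tool jog_arm, never from a script. Its argument "series" is one flat list of numbers, 7 for each row, row after row: the turn, a rotation vector about the world's x, y, z in rad, then the shift along the world's x, y, z in m, then the opening, from -1 (shut) to 1 (fully open). A call has 1 to 20 rows; each row is the pose to reach, as a shift and turn from the pose commanded when the call began; what a row does not reach only later rows make up. A row lasts 1/8 s, in which the tool goes at most 62.5 mm and 10.7 degrees, less where a joint would pass 70% of its speed; a pose out of reach is approached as far as the arm can. A call with a gripper value outside its range is refused whole. The fingers move at their own pace and stop on an object; "squeeze" is the grip in N (left out, the last holds). Time passes only in rows, so rows that repeat a pose let the fingers close. It gives the time, the measured TCP pose, the force and the opening at its end, in the units of the state.
- manip.read_state(): the state, without advancing time (a new reading comes with each control period).
- manip.camera(name): name is "side" or "top"; returns a dict with "color" (400x640x3 uint8, blue, green, red), "range_z" (400x640 float32, mm along the optical axis (not along the pixel's ray), 0 where there is no reading), "fx", "fy", "cx", "cy" (pixels), "pose" (4x4, takes a point from camera to world coordinates). Camera axes: x right, y down, z forward; pixel columns grow to the right and rows downward; lengths in mm; the calibration is good to about 2 mm. A picture is of the moment at which its call begins.
- manip.sign_off(): hands the job in, once; it reports no verdict.
The state is a dict: "clock": time; "joints": joint angles; "qd": joint speeds; "effort": joint torques, N m; "eef_pos": TCP position; "eef_rot": TCP orientation; "wrist_force": force on the tool from outside, world axes, zero at the start; "moment": the same for the moment, N m; "finger_gap": finger opening in mm.
Only numpy, scipy, OpenCV 4.12 (cv2) and the standard library are available. Lean on these libraries where they do the work, as an engineer would, in place of code of your own. Each camera call takes 0.05 s, during which the arm holds its last target.

TASK

Get the spring marker ready to mark the small metal foot that lies on its bed. Pull the black safety dial up out of its lock, turn it clockwise until its pointer stands at the long white line, and push it fully home; then draw the sprung arm back by its upright black handle until the catch hooks it, and let go so that it stays cocked. The arm must not fly forward at any time, and leave the metal foot and the other things lying about where they are.

Things in the scene. Friction and masses are not known exactly. Their poses are not given: they have to be found in the camera images.
- marker: The spring marker, fixed to the bench: grey plate 270 (x) x 320 (y) x 25 mm high. Origin under its centre; its -x edge is the front, roughly towards the robot. In its frame, mm: dial axis (70,-80), arm pivot (50,20), handle at rest (-90,20), cocked about (-37,130), marking bed (-55,-26), top 36 high, catch hinge (42,112). Placed and yawed anew each time.
- dial_grip (a point): Grip point of the safety dial on its upright axis: black bar 44 long (point x) x 13 wide (y) x 35 high on a black 48 mm disc; a pointer nose sticks out at one end (point +x; white stroke on that half of the bar's top). With the dial home this point is 80 mm above the bench, the bar's top 93, the disc's top 58. Under the disc, a lug below the pointer and, opposite, a steel cam 60 mm long, top 52.
- ready_mark (a point): Middle of the long white line (30 x 5 mm) on the plate beside the dial, 62 mm from the dial's axis and pointing to it: where the pointer must stand.
- dial_lift (a joint): How far the dial is pulled straight up, m: 0 fully home, 0.014 fully out. Friction of about 4 N (plus 1 N weight) holds it where it is left, so it must be pushed back down. At 9 mm and more its lug clears the ribs on the aluminium collar, lower they stop it; pushed down on top of a rib it stays about 8 mm up.
- dial_turn (a joint): Dial angle, rad, growing clockwise from above. Starts home in the safe sector (four white dots), in 0 to 0.6. The ready notch (long white line) is at 1.35, with about 0.09 play each way. A rib centred at 0.99 bars the way unless the dial is pulled out. Turning takes about 0.03 N m; stops at -0.15 and 1.8. In the safe sector the dial's cam stops the arm at about 0.45.
- striker_pivot (a point): On the arm's upright hinge axis, 85 mm above the bench (same height as striker_handle); fixed to the marker.
- striker_handle (a point): Grip point on the arm's upright round handle: black post 14 mm in diameter, 47 to 109 mm above the bench; this point is at 85 mm and 140 mm from the hinge axis. The steel arm under it is 16 mm wide, top 47 mm above the bench. At rest the arm points from the pivot to the marker's -x; it is drawn clockwise from above, handle towards the marker's +y.
- striker_arm (a joint): Angle of the sprung arm, rad: 0 at rest, growing as it is drawn back (clockwise from above). A spring always pulls it to 0: at the handle about 3 N at rest and 5 N at the catch. The catch clicks shut behind the arm's pin once the arm passes about 0.91, and then holds it at about 0.90; stop at 1.04. Let go before that, it flies forward.
- catch (a joint): Hair-trigger catch, a dark steel hook at the marker's +y side, its top about 63 mm above the bench with a small trigger tab 73 mm high: 0 closed (its rest), up to 0.5 rad pushed open; the arm's pin pushes it aside in passing and it springs back by itself. A push of about 1 to 2 N on its tab frees the arm.
- foot_blank: Steel sewing-machine foot, 34 x 12 x 5 mm sole with a 10 x 10 mm shank to 25 mm high, loose on the marking bed. Origin under its sole. To be left lying.
- bobbin: Steel bobbin 21 mm wide, 11.5 high, loose on the front right corner of the marker's plate. Origin under it.
- screwdriver: Screwdriver, 170 mm, lying on the bench on the right.
- cup: Grey cup 64 mm wide, 50 high, on the bench on the left.
- jar: Clear jar with steel lid, 60 mm wide, 70 high, on the bench on the right.
- wrench: Wrench, 130 mm, lying on the bench on the left.
- spool: Wooden spool 80 mm wide, 36 high, on the bench on the left.

How it is judged:
By the outcome, as a careful person would: the job done as asked, in the order asked, and still so for the second after the job is handed in, with the robot touching nothing.
It also fails if it takes over 48 s, if anything falls off the work surface, if the arm or the gripper's body presses on something with over 40 N, if the wrist force passes 120 N, or if a joint passes its speed limit or range.

## Working session

There is one attempt and no reset: what is moved stays moved. The work goes in short steps, Python scripts to look and compute and a tool call to move; the robot and the scene stay as the last step left them, time stands still between calls to the robot, and variables do not carry over. Pictures are saved under pics/ and viewed, and the job is handed in when it is done.

Besides the shell and the picture viewer there is one more tool, called after ">>>" by a JSON object that holds its "api" and its "payload". jog_arm: Moves the arm, as the interface text tells. Its arguments: {"type":"object","properties":{"series":{"type":"array","items":{"type":"number"}},"squeeze":{"type":"number"}},"required":["series"]}

```bash
mkdir -p pics; ls; python3 - <<'E'
from cell import manip
import cv2,numpy as np
s=manip.read_state(); print(s)
for n in("side","top"):
    c=manip.camera(n); cv2.imwrite(f"pics/{n}0.png",c["color"]); np.savez(f"{n}0.npz",**c)
    print(n,c["fx"],c["fy"],c["cx"],c["cy"],np.round(c["pose"],3).tolist())
E
```

```text
pics
{'clock': 0.0, 'joints': array([-1.39158326e+00,  3.00461185e-01,  1.52159185e+00, -1.03018081e-05,
        1.32073943e+00, -6.66059753e-02]), 'qd': array([ 1.82095303e-05, -1.88323943e-03,  5.10878395e-04,  1.27400307e-03,
        3.99407913e-04,  9.12467580e-04]), 'effort': array([ 3.81211576e-03, -5.31806195e+01, -3.52744603e+01,  7.08305812e-02,
        2.43988994e-02, -7.65982963e-05]), 'eef_pos': array([ 133.78881412, -533.21613759,  223.88721499]), 'eef_rot': array([-1.62908589,  1.56959648,  1.75832836]), 'wrist_force': array([ 0.40248858, -0.46508213,  0.02324669]), 'moment': array([-0.03745168, -0.03615056,  0.01421226]), 'finger_gap': 94.0673714354167}
side 495.7891147829624 495.7891147829624 320.6883376480532 201.2840713175674 [[-0.807, -0.397, 0.437, -105.563], [-0.59, 0.523, -0.615, 801.179], [0.015, -0.754, -0.656, 947.188], [0.0, 0.0, 0.0, 1.0]]
top 396.3339343069294 396.3339343069294 314.4592646441437 199.39487977096968 [[0.028, -0.985, 0.17, 322.829], [-1.0, -0.026, 0.015, 22.613], [-0.01, -0.17, -0.985, 1036.486], [0.0, 0.0, 0.0, 1.0]]
```

View pics/side0.png

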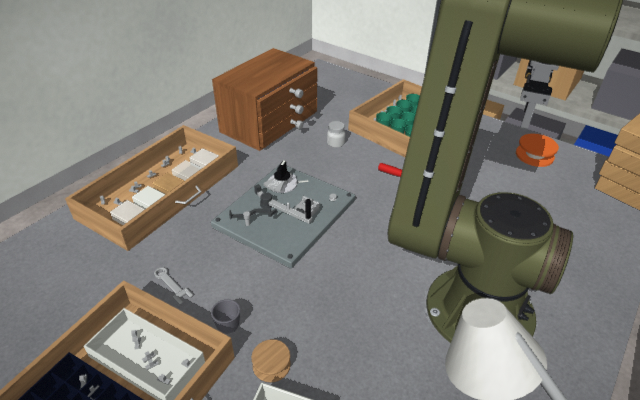

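View pics/top0.png

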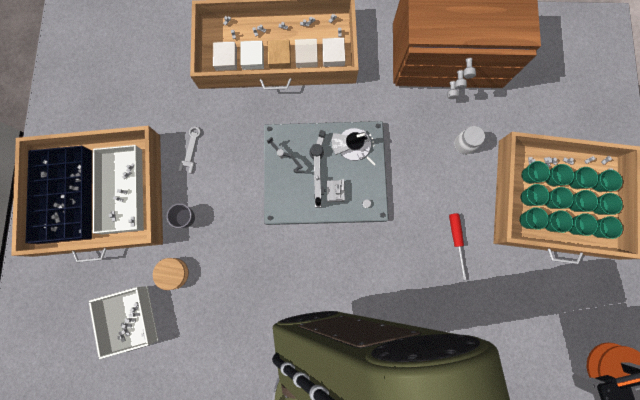

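```bash
cat > h.py <<'E'
import numpy as np,cv2
def load(n): return np.load(n+".npz")
def ray(c,u,v,z):
    P=c["pose"]; d=P[:3,:3]@np.array([(u-c["cx"])/c["fx"],(v-c["cy"])/c["fy"],1.]); o=P[:3,3]
    return o+d*(z-o[2])/d[2]
def proj(c,p):
    P=c["pose"]; q=P[:3,:3].T@(np.asarray(p,float)-P[:3,3]); return np.array([c["fx"]*q[0]/q[2]+c["cx"],c["fy"]*q[1]/q[2]+c["cy"]])
def crop(c,u0,v0,w,h,s,f): cv2.imwrite(f,cv2.resize(c["color"][v0:v0+h,u0:u0+w],None,fx=s,fy=s,interpolation=cv2.INTER_CUBIC))
E
python3 - <<'E'
from h import *
t=load("top0"); s=load("side0")
crop(t,255,115,140,115,5.5,"pics/t0z.png"); crop(s,205,150,160,120,5,"pics/s0z.png")
hsv=cv2.cvtColor(t["color"],cv2.COLOR_BGR2HSV); print(hsv[210,300],hsv[240,300],t["color"][210,300])
E
```

```text
[103  15 155] [126   8 159] [155 151 146]
```

View pics/t0z.png

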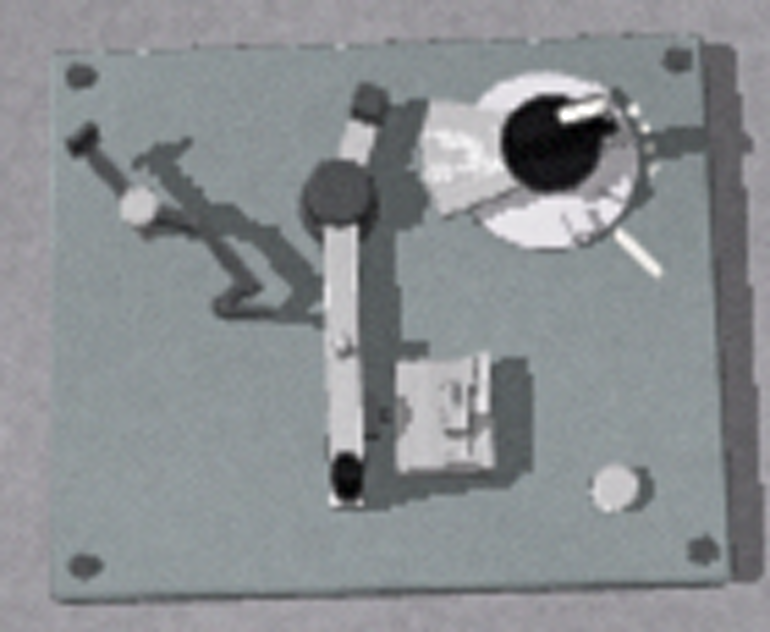

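View pics/s0z.png

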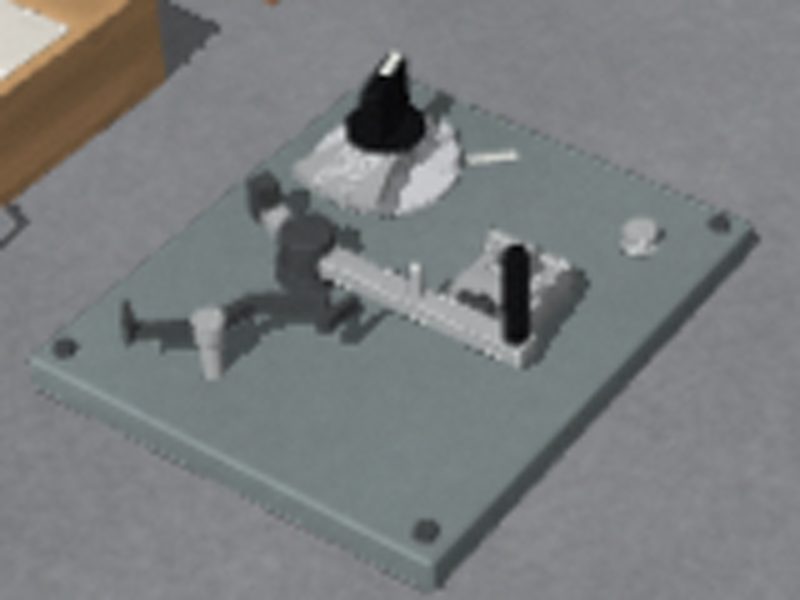

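```bash
cat > fit.py <<'E'
from h import *
def rectfit(n,box,ref):
    c=load(n); b=cv2.GaussianBlur(c["color"],(3,3),0).astype(int)
    m=((b[...,1]-b[...,2])>=6)&(b[...,1]>85)&(b[...,1]<185)
    k=np.zeros_like(m);u0,v0,w,h=box;k[v0:v0+h,u0:u0+w]=1; m=(m&k).astype(np.uint8)
    m=cv2.morphologyEx(m,cv2.MORPH_OPEN,np.ones((3,3)))
    cs,_=cv2.findContours(m,cv2.RETR_EXTERNAL,cv2.CHAIN_APPROX_NONE); q=max(cs,key=cv2.contourArea)
    W=np.array([ray(c,u,v,25)[:2] for u,v in q[:,0]],np.float32)
    r=cv2.minAreaRect(W); print(n,cv2.contourArea(q),r)
    v=c["color"].copy(); cv2.drawContours(v,[q],-1,(0,0,255),1)
    crop(dict(color=v),*box,5,f"pics/{n}_m.png")
    return r
rectfit("top0",(255,115,140,115),0); rectfit("side0",(205,150,160,120),0)
from h import load
t=load("top0")["color"]; print(t[205:230,320].tolist()); print(t[170,255:272].tolist())
E
python3 fit.py
```

```text
top0 6239.0 ((548.5241088867188, 13.141921997070312), (217.36199951171875, 315.2833251953125), 2.996044874191284)
side0 5462.0 ((569.40966796875, 25.532699584960938), (276.2618103027344, 332.4234313964844), 3.4153432846069336)
[[99, 97, 101], [181, 179, 182], [103, 101, 99], [150, 146, 138], [156, 154, 145], [156, 156, 146], [156, 152, 144], [152, 149, 142], [148, 145, 141], [157, 155, 147], [154, 153, 145], [157, 154, 144], [155, 151, 144], [152, 150, 144], [154, 153, 145], [150, 148, 138], [140, 140, 133], [107, 105, 101], [121, 118, 115], [161, 157, 158], [168, 160, 164], [166, 162, 161], [165, 159, 160], [158, 154, 154], [153, 147, 150]]
[[163, 156, 157], [157, 154, 154], [156, 150, 152], [161, 156, 159], [162, 157, 159], [160, 156, 157], [153, 151, 154], [154, 149, 149], [159, 152, 151], [156, 151, 147], [151, 150, 138], [151, 148, 138], [147, 146, 136], [155, 150, 143], [151, 149, 140], [151, 148, 139], [150, 149, 142]]
```

```bash
cat > fit2.py <<'E'
from h import *
t=load("top0");s=load("side0")
T=lambda X,Y,z:ray(t,255+(X+.5)/5.5-.5,115+(Y+.5)/5.5-.5,z)[:2]
S=lambda X,Y,z:ray(s,205+(X+.5)/5-.5,150+(Y+.5)/5-.5,z)[:2]
mod=[];w=[]
for f,l in((T,[(52,50,135,160),(698,36,135,-160),(728,580,-135,-160),(52,592,-135,160)]),(S,[(35,362,135,160),(757,235,-135,-160),(435,565,-135,160)])):
    M=np.array([q[2:] for q in l],float); W=np.array([f(*q[:2],25) for q in l])
    a=M-M.mean(0);b=W-W.mean(0); th=np.arctan2((a[:,0]*b[:,1]-a[:,1]*b[:,0]).sum(),(a*b).sum())
    R=np.array([[np.cos(th),-np.sin(th)],[np.sin(th),np.cos(th)]]); tr=W.mean(0)-R@M.mean(0)
    print(th,tr,"res",np.round(W-(M@R.T+tr),1).tolist())
    inv=lambda p:np.round(R.T@(np.array(p)-tr),1)
    if f is T:
        print("dial disc c",inv(T(551,143,58)),T(551,143,58)); print("pivot cap",inv(T(340,196,60)));print("handle top",inv(T(347,474,109)),T(347,474,109))
        print("stroke ends",T(560,115,93),T(606,102,93),"line",inv(T(618,232,25)),inv(T(659,274,25)),"nose",T(612,125,80))
    else:
        print("handle top",inv(S(516,252,109)),S(516,252,109),"line",inv(S(468,158,25)),inv(S(518,155,25)))
        print("disc",inv(S(386,128,58)),S(386,128,58), "stroke",S(384,73,93),S(397,53,93))
E
python3 fit2.py
```

```text
0.047504603689622976 [574.41012574  14.66570607] res [[-1.7, -2.3], [-2.3, 2.9], [1.4, 2.1], [2.6, -2.6]]
dial disc c [ 69.5 -80.2] [647.64626974 -62.10027516]
pivot cap [45.5 18.9]
handle top [-93.8  18.5] [479.79595174  28.68778603]
stroke ends [649.2906325  -62.99051027] [655.92433875 -83.68334687] line [  35.2 -113.9] [  14.  -132.6] nose [649.59162984 -87.95311792]
0.04196447823015267 [568.06035599  18.96840365] res [[-3.6, -0.9], [0.4, 6.2], [3.2, -5.3]]
handle top [-85.   16.8] [482.45173613  32.20232071] line [  42.9 -116.3] [  20.1 -135.6]
disc [ 73.7 -78.5] [644.98241188 -56.41566578] stroke [648.93719182 -61.38429162] [655.27981957 -80.82538098]
```

```bash
python3 - <<'E'
from scipy.spatial.transform import Rotation as R
from cell import manip
import numpy as np
s=manip.read_state()
m=R.from_euler("xyz",s["eef_rot"]).as_matrix();print(np.round(m,3)); print(np.degrees(np.arctan2(m[1,1],m[0,1])))
from h import *
# depth check
for n,pts in(("top0",[(255+551/5.5,115+143/5.5),(255+347/5.5,115+474/5.5)]),("side0",[(205+386/5,150+128/5),(205+516/5,150+255/5),(205+390/5,150+63/5)])):
    c=load(n)
    for u,v in pts:
        d=c["range_z"][int(v)-1:int(v)+2,int(u)-1:int(u)+2]; d=np.median(d)
        print(n,d,c["pose"][:3,:3]@(np.array([(u-c["cx"])/c["fx"],(v-c["cy"])/c["fy"],1])*d)+c["pose"][:3,3])
E
```

```text
[[-0.     0.243 -0.97 ]
 [ 0.001 -0.97  -0.243]
 [-1.    -0.001 -0.   ]]
-75.9190572817791
top0 1004.0067 [642.15045302 -61.98805931  71.37990305]
top0 941.8579 [479.06548833  27.69893641 107.64124497]
side0 1432.3767 [640.09177667 -52.49530706  61.29182324]
side0 1278.9891 [480.1075924   33.57926867 107.7646856 ]
side0 1431.0059 [652.41174715 -72.66227295  90.47766561]
```

>>> {"api": "jog_arm", "payload": {"series": [0,0,0.82,0.26,0.24,-0.01,0.1,0,0,1.64,0.513,0.473,-0.064,0.1,0,0,1.64,0.513,0.473,-0.064,0.1,0,0,1.64,0.513,0.473,-0.064,0.1,0,0,1.64,0.513,0.473,-0.064,0.1,0,0,1.64,0.513,0.473,-0.064,0.1,0,0,1.64,0.513,0.473,-0.064,0.1,0,0,1.64,0.513,0.473,-0.064,0.1,0,0,1.64,0.513,0.473,-0.064,0.1,0,0,1.64,0.513,0.473,-0.064,0.1,0,0,1.64,0.513,0.473,-0.064,0.1,0,0,1.64,0.513,0.473,-0.064,0.1,0,0,1.64,0.513,0.473,-0.064,0.1,0,0,1.64,0.513,0.473,-0.064,0.1,0,0,1.64,0.513,0.473,-0.064,0.1], "squeeze": 15}}

```text
clock: 1.98
eef_pos: [646.3, -61.6, 161.0]
eef_rot: [0.938, 1.57, -0.32]
wrist_force: [-0.1, -0.8, 0.1]
finger_gap: 51.6
```

```bash
python3 - <<'E'
from cell import manip
from h import *
s=manip.read_state(); print(s["clock"],s["eef_pos"],s["eef_rot"],s["finger_gap"],s["joints"])
for n in("side","top"):
    c=manip.camera(n); np.savez(f"{n}1.npz",**c)
s=load("side1");crop(s,205,110,160,120,5,"pics/s1.png")
t=load("top1");crop(t,255,80,140,115,5.5,"pics/t1.png")
E
```

```text
1.975 [646.31351805 -61.64021001 161.003152  ] [ 0.93759446  1.57030097 -0.31966121] 51.60815800473784 [-1.51455174e-01  5.73305847e-01  1.28217815e+00 -8.64202937e-05
  1.28562029e+00 -4.64971545e-01]
```

View pics/s1.png

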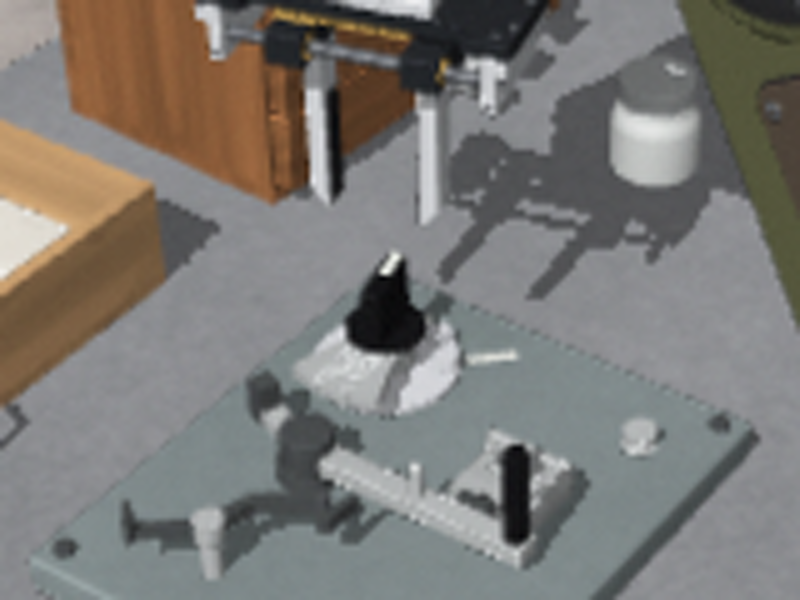

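View pics/t1.png

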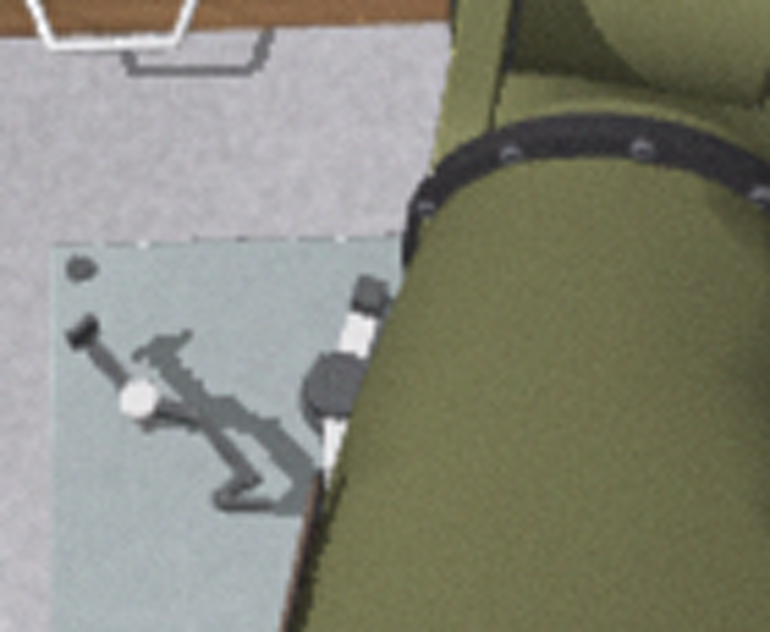

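```bash
python3 - <<'E'
from h import *
s=load("side1")
for p in [(646.3,-61.6,142),(646.5,-60,58),(646.5,-60,93)]:
    u=proj(s,p); print((u-[205,110])*5+2)
E
```

```text
[384.67585473 204.21132631]
[387.92001797 324.00137182]
[385.74222502 275.70445931]
```

>>> {"api": "jog_arm", "payload": {"series": [0,0,0,-0.001,0,-0.03,0.1,0,0,0,-0.001,0,-0.06,0.1,0,0,0,-0.001,0,-0.078,0.1,0,0,0,-0.001,0,-0.078,0.1,0,0,0,-0.001,0,-0.078,0.1]}}

```text
clock: 2.7
eef_pos: [646.4, -60.6, 83.7]
eef_rot: [1.097, 1.569, -0.158]
wrist_force: [-0.4, -0.7, -0.0]
finger_gap: 51.9
```

>>> {"api": "jog_arm", "payload": {"series": [0,0,0,0,0,0,-0.5,0,0,0,0,0,0,-0.8,0,0,0,0,0,0,-1,0,0,0,0,0,0,-1,0,0,0,0,0,0,-1,0,0,0,0,0,0,-1]}}

```text
clock: 3.45
eef_pos: [646.4, -60.2, 82.6]
eef_rot: [1.403, 1.569, 0.147]
wrist_force: [5.0, 0.9, -2.4]
finger_gap: 12.8
```

```bash
python3 - <<'E'
from cell import manip
from h import *
s=manip.read_state(); print(s["clock"],s["eef_pos"],s["finger_gap"],s["wrist_force"],s["moment"])
c=manip.camera("side"); np.savez("side2.npz",**c)
crop(load("side2"),205,110,160,120,5,"pics/s2.png")
E
```

```text
3.45 [646.44563115 -60.21976751  82.63217711] 12.781187622239129 [ 4.95414616  0.88855932 -2.44924093] [ 0.31249376 -1.19162673  0.00955101]
```

View pics/s2.png

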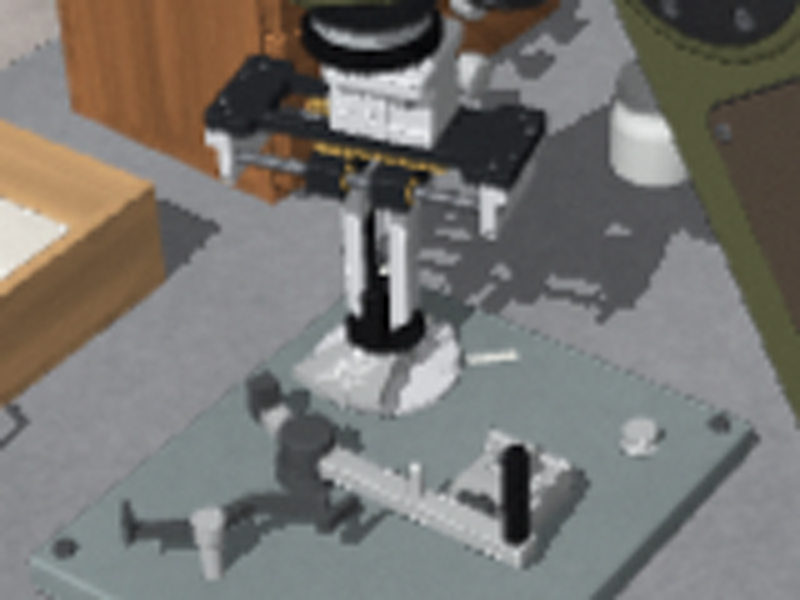

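>>> {"api": "jog_arm", "payload": {"series": [0,0,0,0.0005,0,0.004,-1,0,0,0,0.0005,0,0.008,-1,0,0,0,0.0005,0,0.012,-1,0,0,0,0.0005,0,0.012,-1]}}

```text
clock: 4.0
eef_pos: [646.6, -60.2, 94.8]
eef_rot: [1.543, 1.57, 0.287]
wrist_force: [3.0, 1.9, 0.6]
finger_gap: 12.7
```

```bash
python3 - <<'E'
from cell import manip
from h import *
s=manip.read_state(); print(s["clock"],s["eef_pos"],s["finger_gap"],s["wrist_force"],s["moment"])
c=manip.camera("side"); np.savez("side3.npz",**c)
crop(load("side3"),205,110,160,120,5,"pics/s3.png")
E
```

```text
4.0 [646.56825518 -60.23571146  94.75008598] 12.747260296363073 [3.00065589 1.854867   0.58011858] [ 0.46848937 -0.66469018  0.00591129]
```

View pics/s3.png

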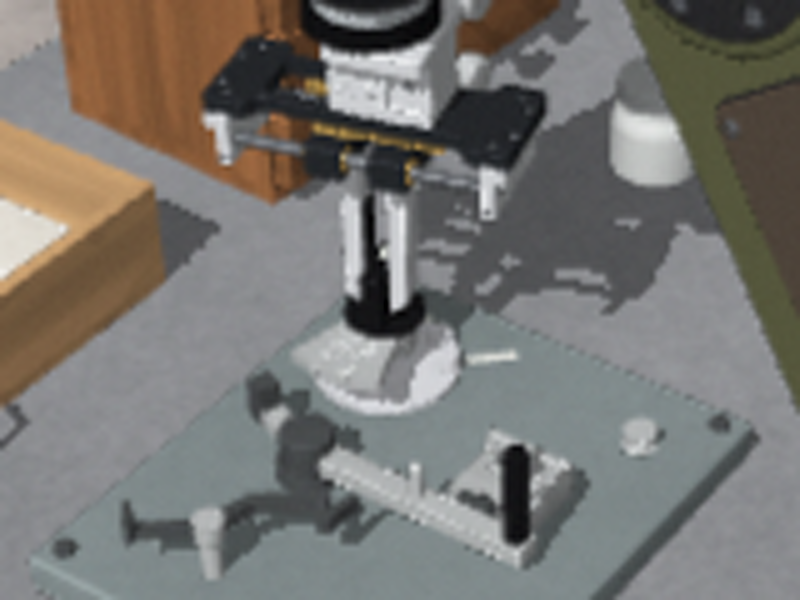

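>>> {"api": "jog_arm", "payload": {"series": [0,0,-0.15,0,0,0,-1,0,0,-0.3,0,0,0,-1,0,0,-0.45,0,0,0,-1,0,0,-0.6,0,0,0,-1,0,0,-0.75,0,0,0,-1,0,0,-0.9,0,0,0,-1,0,0,-1.02,0,0,0,-1,0,0,-1.07,0,0,0,-1,0,0,-1.07,0,0,0,-1]}}

```text
clock: 5.18
eef_pos: [647.3, -60.6, 94.8]
eef_rot: [2.207, 1.568, -0.119]
wrist_force: [8.0, 1.1, -3.8]
finger_gap: 13.0
```

```bash
python3 - <<'E'
from cell import manip
from h import *
from scipy.spatial.transform import Rotation as R
s=manip.read_state(); print(s["clock"],s["eef_pos"],s["finger_gap"],s["wrist_force"],s["moment"])
m=R.from_euler("xyz",s["eef_rot"]).as_matrix(); print(np.degrees(np.arctan2(m[1,1],m[0,1])))
c=manip.camera("side"); np.savez("side4.npz",**c)
crop(load("side4"),205,110,160,120,5,"pics/s4.png")
E
```

```text
5.175 [647.29922334 -60.55083318  94.81603986] 12.955509416942656 [ 8.00387205  1.09486444 -3.79831542] [ 0.09540787 -1.94099113  0.00558015]
-43.302790356768185
```

View pics/s4.png

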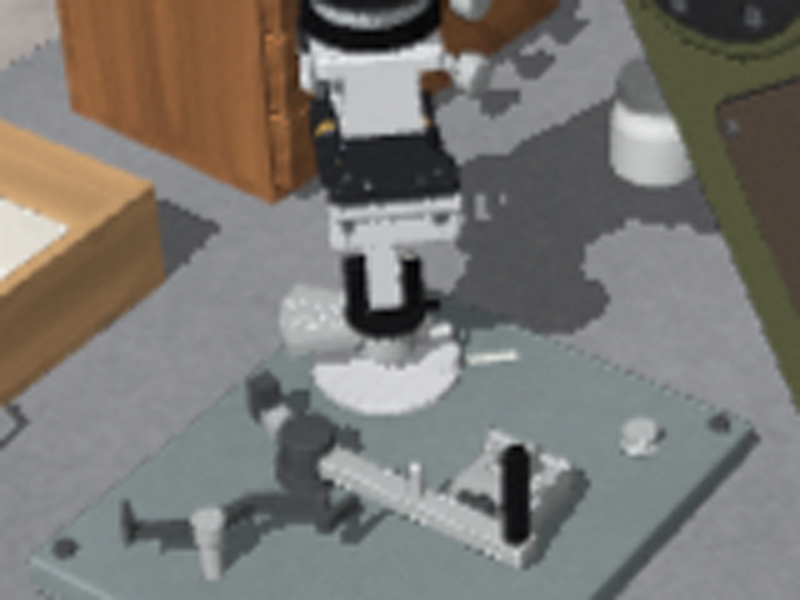

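>>> {"api": "jog_arm", "payload": {"series": [0,0,0,0,0,-0.004,-1,0,0,0,0,0,-0.008,-1,0,0,0,0,0,-0.011,-1,0,0,0,0,0,-0.0125,-1,0,0,0,0,0,-0.0125,-1]}}

```text
clock: 5.85
eef_pos: [647.3, -60.5, 82.7]
eef_rot: [2.21, 1.568, -0.116]
wrist_force: [8.0, 0.9, 0.4]
finger_gap: 12.8
```

```bash
python3 - <<'E'
from cell import manip
from h import *
s=manip.read_state(); print(s["clock"],s["eef_pos"],s["finger_gap"],s["wrist_force"],s["moment"])
c=manip.camera("side"); np.savez("side5.npz",**c)
crop(load("side5"),205,110,160,120,5,"pics/s5.png")
E
```

```text
5.85 [647.34760339 -60.53989548  82.7377566 ] 12.807757246619412 [7.9536842  0.92404608 0.3553687 ] [ 1.74499350e-01 -1.58179703e+00  5.24860493e-04]
```

View pics/s5.png

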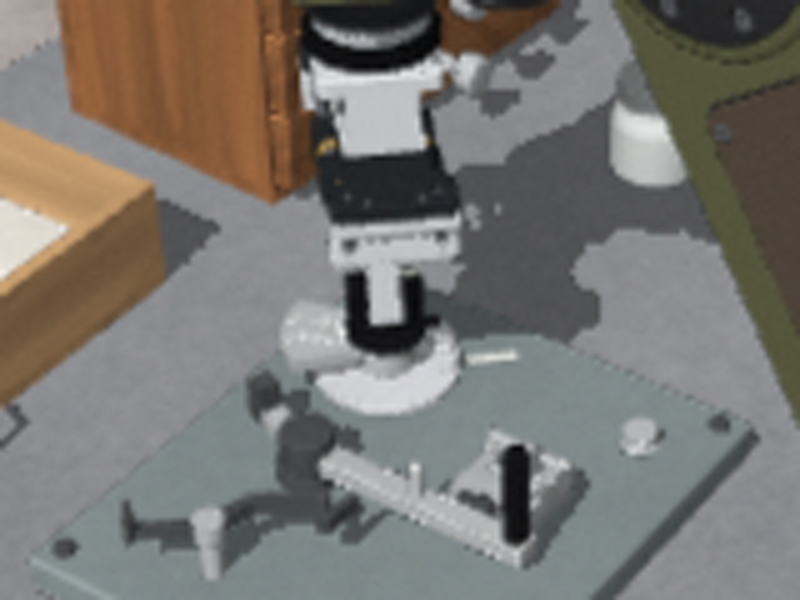

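>>> {"api": "jog_arm", "payload": {"series": [0,0,0,0,0,-0.001,-1,0,0,0,0,0,-0.002,-1,0,0,0,0,0,-0.002,-1]}}

```text
clock: 6.28
eef_pos: [647.6, -60.5, 82.4]
eef_rot: [2.208, 1.567, -0.118]
wrist_force: [1.4, 2.1, 14.1]
finger_gap: 13.2
```

>>> {"api": "jog_arm", "payload": {"series": [0,0,0,0,0,0.001,-0.3,0,0,0,0,0,0.001,-0.1,0,0,0,0,0,0.001,-0.1,0,0,0,0,0,0.04,-0.1,0,0,0.1,0,0,0.08,-0.1,0,0,0.1,0,0,0.08,-0.1]}}

```text
clock: 7.02
eef_pos: [647.4, -60.7, 163.2]
eef_rot: [2.064, 1.566, -0.16]
wrist_force: [0.9, 0.6, -0.9]
finger_gap: 42.4
```

```bash
python3 - <<'E'
from cell import manip
from h import *
s=manip.read_state(); print(s["clock"],s["eef_pos"],s["eef_rot"],s["finger_gap"],s["wrist_force"])
c=manip.camera("side"); np.savez("side6.npz",**c)
crop(load("side6"),205,110,160,120,5,"pics/s6.png")
E
```

```text
7.025 [647.44339397 -60.6690689  163.17044874] [ 2.06449393  1.56562847 -0.16031659] 42.35828497132401 [ 0.89773336  0.59572012 -0.87207499]
```

View pics/s6.png

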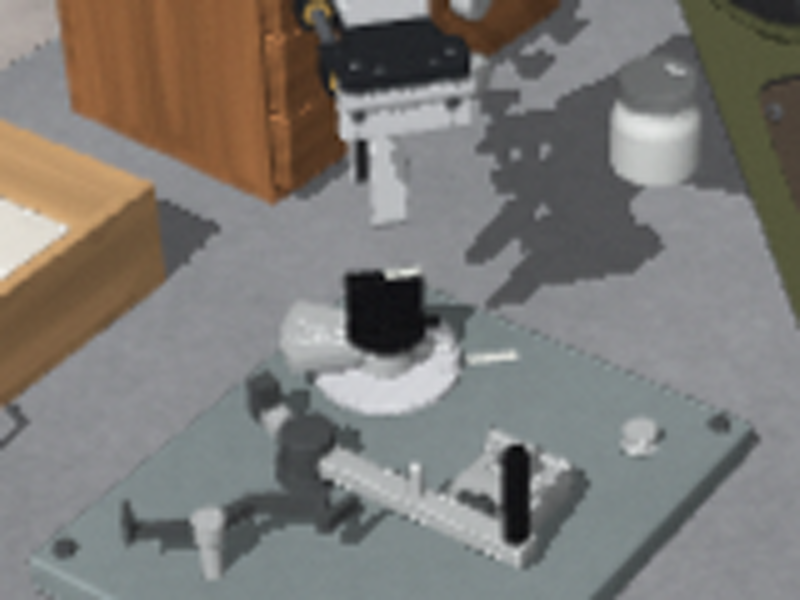

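>>> {"api": "jog_arm", "payload": {"series": [0,0,0.18,-0.04,0.02,0.02,-0.1,0,0,0.36,-0.08,0.045,0.02,-0.1,0,0,0.54,-0.12,0.07,0.02,-0.1,0,0,0.72,-0.164,0.092,0.01,-0.1,0,0,0.9,-0.164,0.092,0,-0.1,0,0,1.08,-0.164,0.092,0,-0.1,0,0,1.26,-0.164,0.092,0,-0.1,0,0,1.44,-0.164,0.092,0,-0.1,0,0,1.62,-0.164,0.092,0,-0.1,0,0,1.8,-0.164,0.092,0,-0.1,0,0,1.98,-0.164,0.092,0,-0.1,0,0,2.14,-0.164,0.092,0,-0.1,0,0,2.272,-0.164,0.092,0,-0.1,0,0,2.272,-0.164,0.092,0,-0.1,0,0,2.272,-0.164,0.092,0,-0.1]}}

```text
clock: 8.95
eef_pos: [482.0, 31.5, 159.3]
eef_rot: [3.089, 1.57, 3.132]
wrist_force: [-0.2, -0.4, 0.4]
finger_gap: 42.5
```

```bash
python3 - <<'E'
from cell import manip
from h import *
from scipy.spatial.transform import Rotation as R
s=manip.read_state(); print(s["clock"],s["eef_pos"],s["finger_gap"],s["wrist_force"],s["joints"])
m=R.from_euler("xyz",s["eef_rot"]).as_matrix(); print(np.degrees(np.arctan2(m[1,1],m[0,1])),m[:,0])
c=manip.camera("side"); np.savez("side7.npz",**c)
crop(c,205,110,160,120,5,"pics/s7.png")
p=s["eef_pos"]
for q in [(*p[:2],p[2]-19),(482.5,31.5,109)]: print((proj(c,q)-[205,110])*5+2)
E
```

```text
8.95 [482.04441819  31.5261111  159.33120275] 42.5004344211262 [-0.21858178 -0.39955493  0.35256029] [-1.05292938e-02  2.19925202e-01  1.78212943e+00 -6.24960367e-07
  1.14067705e+00 -1.62418861e+00]
92.45588145195303 [-1.13896979e-03  1.14249228e-05 -9.99999351e-01]
[517.33956088 405.0130573 ]
[516.75023868 451.25421693]
```

View pics/s7.png

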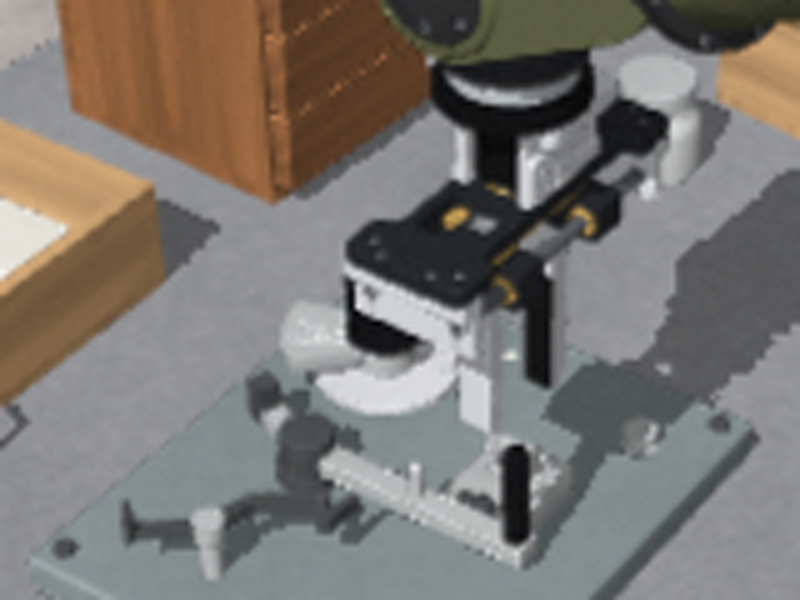

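>>> {"api": "jog_arm", "payload": {"series": [0,0,0,0,0,-0.03,-0.1,0,0,0,0,0,-0.06,-0.1,0,0,0,0,0,-0.07,-0.1,0,0,0,0,0,-0.07,-0.1,0,0,0,0,0,-0.07,-0.1]}}

```text
clock: 9.62
eef_pos: [482.9, 31.5, 91.0]
eef_rot: [-0.075, 1.569, -0.029]
wrist_force: [1.3, 0.3, 0.3]
finger_gap: 42.5
```

>>> {"api": "jog_arm", "payload": {"series": [0,0,0,0,0,0,-0.4,0,0,0,0,0,0,-0.7,0,0,0,0,0,0,-1,0,0,0,0,0,0,-1,0,0,0,0,0,0,-1], "squeeze": 20}}

```text
clock: 10.25
eef_pos: [482.4, 31.3, 90.1]
eef_rot: [-1.17, 1.57, -1.124]
wrist_force: [-1.3, -2.7, 4.0]
finger_gap: 13.3
```

```bash
python3 - <<'E'
from cell import manip
from h import *
s=manip.read_state(); print(s["clock"],s["eef_pos"],s["finger_gap"],s["wrist_force"],s["moment"])
c=manip.camera("side"); np.savez("side8.npz",**c)
crop(c,205,110,160,120,5,"pics/s8.png")
E
```

```text
10.25 [482.36674603  31.3370537   90.09991784] 13.337276523033282 [-1.29011194 -2.66103674  4.00604018] [-0.49377151  0.07773682 -0.01895104]
```

View pics/s8.png

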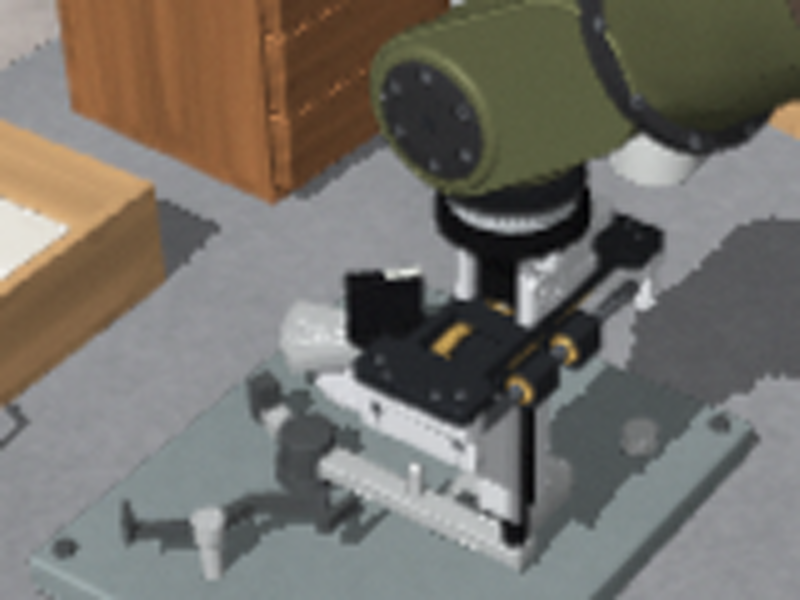

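```bash
python3 -c "
import numpy as np
for t in [.04,.08,.16,.24,.32,.4,.48,.56,.64,.72,.8,.84,.88,.9,.91,.92,.94,.96,.97,.98]:
    c,s=np.cos(t),np.sin(t); print(t,round(-140*(c-1)-6.3*s,1),round(140*s-6.3*(c-1),1))"
```

```text
0.04 -0.1 5.6
0.08 -0.1 11.2
0.16 0.8 22.4
0.24 2.5 33.5
0.32 5.1 44.4
0.4 8.6 55.0
0.48 12.9 65.4
0.56 18.0 75.3
0.64 23.9 84.9
0.72 30.6 93.9
0.8 37.9 102.3
0.84 41.9 106.3
0.88 45.9 110.2
0.9 48.0 112.0
0.91 49.1 113.0
0.92 50.2 113.9
0.94 52.3 115.6
0.96 54.5 117.4
0.97 55.7 118.2
0.98 56.8 119.1
```

First half of the arc, then check forces.

>>> {"api": "jog_arm", "payload": {"series": [0,0,-0.04,0,0.0056,0,-1,0,0,-0.08,0,0.011,0,-1,0,0,-0.16,0.001,0.0224,0,-1,0,0,-0.24,0.0025,0.0335,0,-1,0,0,-0.32,0.005,0.0444,0,-1,0,0,-0.4,0.0086,0.055,0,-1,0,0,-0.4,0.0086,0.055,0,-1], "squeeze": 25}}

```text
clock: 11.18
eef_pos: [491.1, 86.7, 90.0]
eef_rot: [-0.35, 1.57, -0.703]
wrist_force: [-0.8, -4.8, 5.3]
finger_gap: 13.7
```

```bash
python3 - <<'E'
from cell import manip
from h import *
s=manip.read_state(); print(s["clock"],s["eef_pos"],s["finger_gap"],s["wrist_force"],s["moment"],s["joints"])
c=manip.camera("side"); np.savez("side9.npz",**c)
crop(c,205,110,160,120,5,"pics/s9.png")
E
```

```text
11.175 [491.10048244  86.71910683  90.04596458] 13.672065211051407 [-0.76976167 -4.80025991  5.25485479] [-0.73016029  0.02887969 -0.03173139] [ 1.01466960e-01  3.47624994e-01  1.80003024e+00 -3.41109194e-04
  9.93662195e-01 -1.11658409e+00]
```

View pics/s9.png

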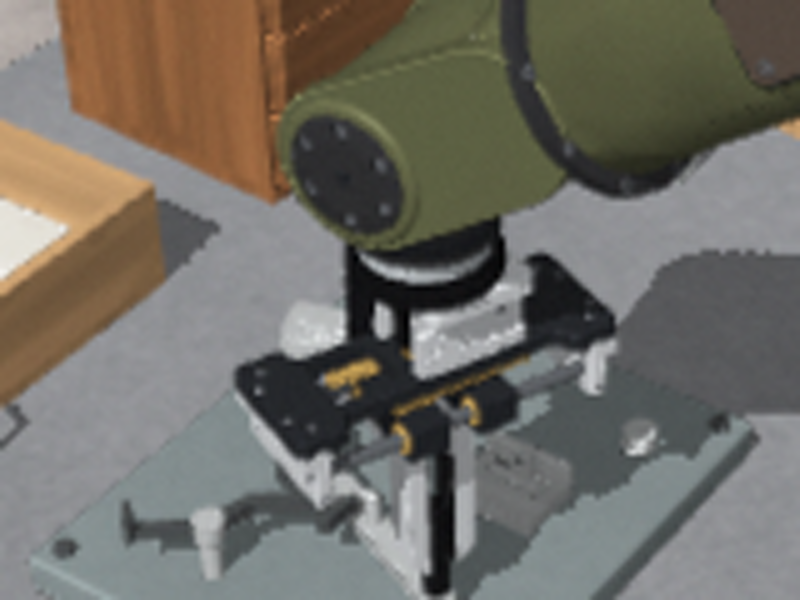

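>>> {"api": "jog_arm", "payload": {"series": [0,0,-0.08,0.0043,0.0104,0,-1,0,0,-0.16,0.0094,0.0203,0,-1,0,0,-0.24,0.0153,0.0299,0,-1,0,0,-0.32,0.022,0.0389,0,-1,0,0,-0.4,0.0293,0.0473,0,-1,0,0,-0.44,0.0333,0.0513,0,-1,0,0,-0.48,0.0373,0.0552,0,-1,0,0,-0.52,0.0416,0.0589,0,-1,0,0,-0.56,0.0459,0.0624,0,-1,0,0,-0.57,0.0471,0.0632,0,-1,0,0,-0.57,0.0471,0.0632,0,-1], "squeeze": 25}}

```text
clock: 12.6
eef_pos: [537.8, 149.1, 90.0]
eef_rot: [-1.835, 1.57, -2.758]
wrist_force: [-3.8, -4.3, 5.7]
finger_gap: 13.7
```

```bash
python3 - <<'E'
from cell import manip
from h import *
s=manip.read_state(); print(s["clock"],s["eef_pos"],s["finger_gap"],s["wrist_force"],s["moment"])
d=s["eef_pos"][:2]-[623,38.5]; print(np.hypot(*d),np.pi+.045-np.arctan2(d[1],d[0]))
for n in("side","top"):
    c=manip.camera(n); np.savez(n+"10.npz",**c)
    crop(c,*((205,130,160,140) if n=="side" else (255,115,140,115)),5,f"pics/{n}10.png")
E
```

```text
12.6 [537.78400713 149.12802408  90.04426993] 13.680792911242047 [-3.84026078 -4.33207638  5.67025579] [-0.87204872  0.40566873 -0.01856865]
139.6435646635021 0.9594336917943731
```

View pics/side10.png

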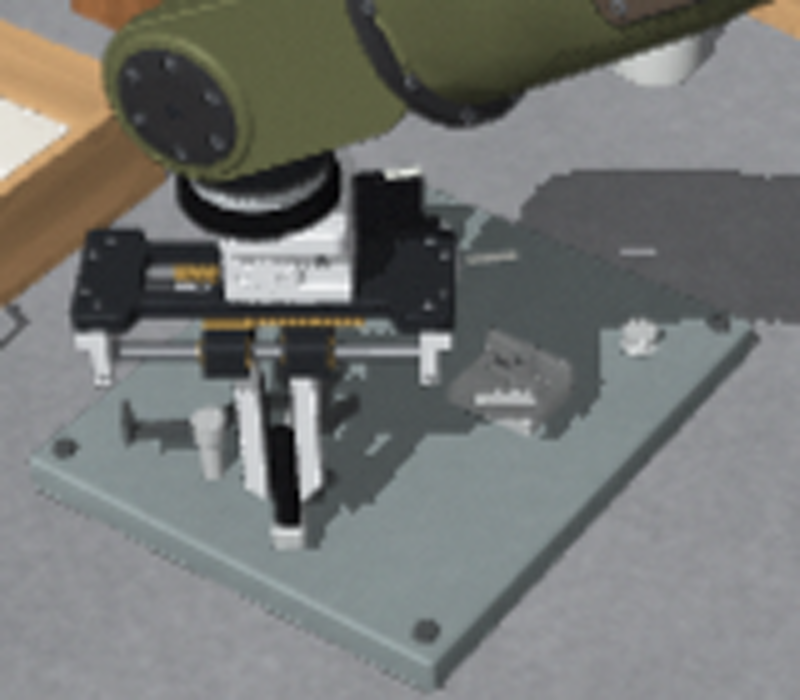

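View pics/top10.png

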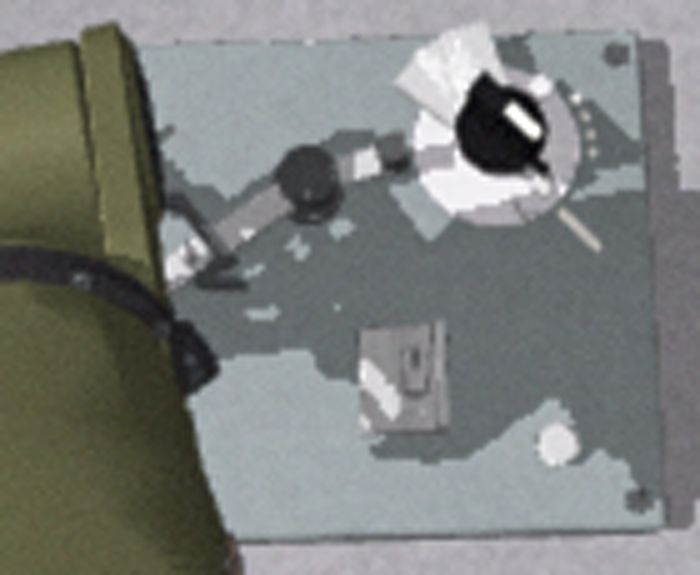

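>>> {"api": "jog_arm", "payload": {"series": [0,0,0.02,-0.0023,-0.0017,0,-1,0,0,0.04,-0.0045,-0.0034,0,-1,0,0,0.055,-0.0061,-0.0048,0,-1,0,0,0.055,-0.0061,-0.0048,0,-1,0,0,0.055,-0.0061,-0.0048,0,-1]}}

```text
clock: 13.32
eef_pos: [531.6, 144.2, 90.0]
eef_rot: [-1.837, 1.57, -2.704]
wrist_force: [-2.3, -3.9, 5.2]
finger_gap: 13.4
```

>>> {"api": "jog_arm", "payload": {"series": [0,0,0.01,-0.0011,-0.0009,0,-1,0,0,0.015,-0.0017,-0.0013,0,-1,0,0,0.015,-0.0017,-0.0013,0,-1]}}

```text
clock: 13.7
eef_pos: [530.0, 142.8, 90.0]
eef_rot: [-1.556, 1.57, -2.409]
wrist_force: [-1.9, -5.1, 5.3]
finger_gap: 13.6
```

>>> {"api": "jog_arm", "payload": {"series": [0,0,0.01,-0.0011,-0.0009,0,-1,0,0,0.02,-0.0022,-0.0018,0,-1,0,0,0.02,-0.0022,-0.0018,0,-1]}}

```text
clock: 14.08
eef_pos: [528.3, 141.3, 90.1]
eef_rot: [0.68, 1.57, -0.153]
wrist_force: [2.5, -5.3, 3.7]
finger_gap: 13.6
```

```bash
python3 - <<'E'
from cell import manip
from h import *
s=manip.read_state(); print(s["clock"],s["eef_pos"],s["finger_gap"],s["wrist_force"],s["moment"])
d=s["eef_pos"][:2]-[623,38.5]; print(np.hypot(*d),np.pi+.045-np.arctan2(d[1],d[0]))
for n in("side","top"):
    c=manip.camera(n); np.savez(n+"11.npz",**c)
    crop(c,*((205,130,160,140) if n=="side" else (255,115,140,115)),5,f"pics/{n}11.png")
E
```

```text
14.075 [528.27067311 141.33869406  90.05987261] 13.588744554759508 [ 2.46888004 -5.27896714  3.69749533] [-0.95035637 -0.54816942 -0.03131954]
139.81932044437198 0.8714210859703972
```

View pics/side11.png

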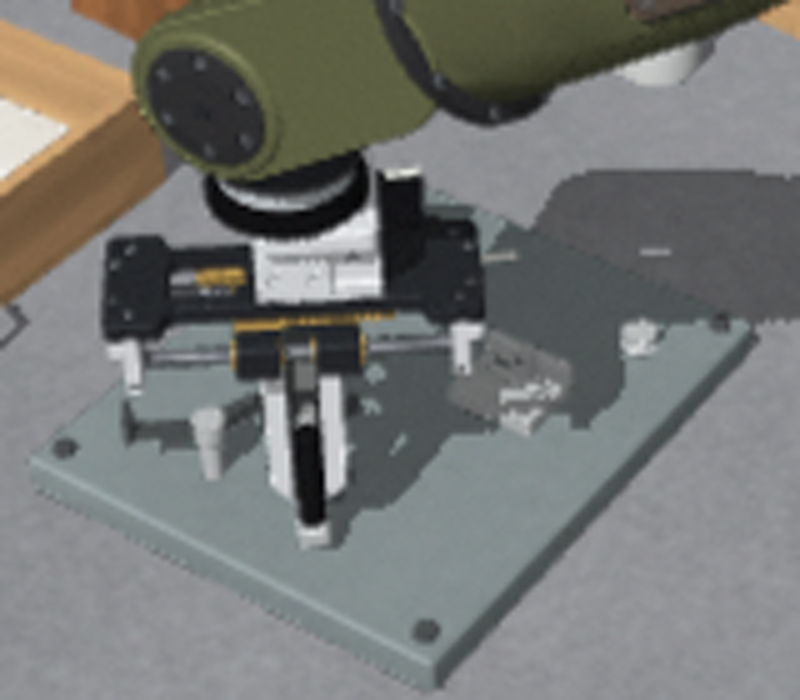

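View pics/top11.png

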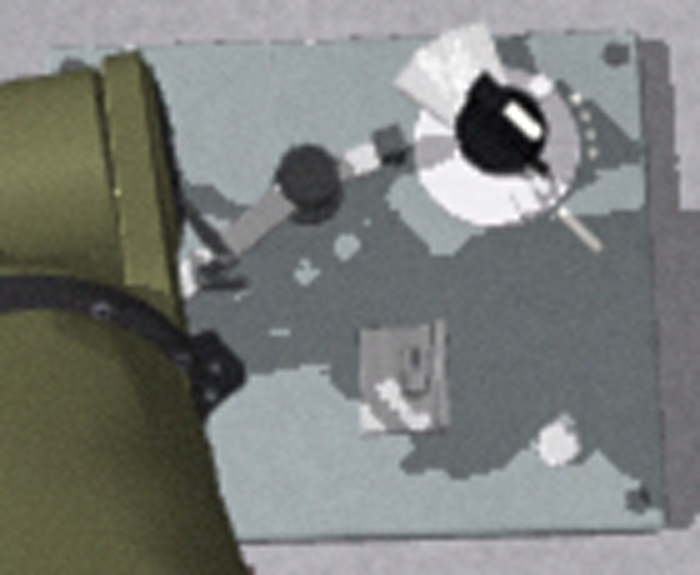

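>>> {"api": "jog_arm", "payload": {"series": [0,0,0.008,-0.0009,-0.0007,0,-1,0,0,0.008,-0.0009,-0.0007,0,-1,0,0,0.008,-0.0009,-0.0007,0,-1]}}

```text
clock: 14.55
eef_pos: [527.9, 141.0, 90.1]
eef_rot: [1.009, 1.569, 0.183]
wrist_force: [7.6, -2.8, 0.8]
finger_gap: 13.3
```

>>> {"api": "jog_arm", "payload": {"series": [0,0,-0.004,0.0005,0.0004,0,-1,0,0,-0.004,0.0005,0.0004,0,-1,0,0,-0.004,0.0005,0.0004,0,-0.65,0,0,-0.004,0.0005,0.0004,0,-0.5,0,0,-0.004,0.0005,0.0004,0,-0.4,0,0,-0.004,0.0005,0.0004,0,-0.4]}}

```text
clock: 15.3
eef_pos: [527.5, 141.6, 89.8]
eef_rot: [-2.405, 1.571, 3.048]
wrist_force: [-0.0, 0.3, 0.5]
finger_gap: 28.3
```

```bash
python3 - <<'E'
from cell import manip
from h import *
s=manip.read_state(); print(s["clock"],s["eef_pos"],s["finger_gap"],s["wrist_force"])
c=manip.camera("side"); crop(c,205,130,160,140,5,f"pics/side12.png")
E
```

```text
15.3 [527.51560539 141.60341159  89.84304141] 28.306804057973896 [-0.03828546  0.28361154  0.47671446]
```

View pics/side12.png

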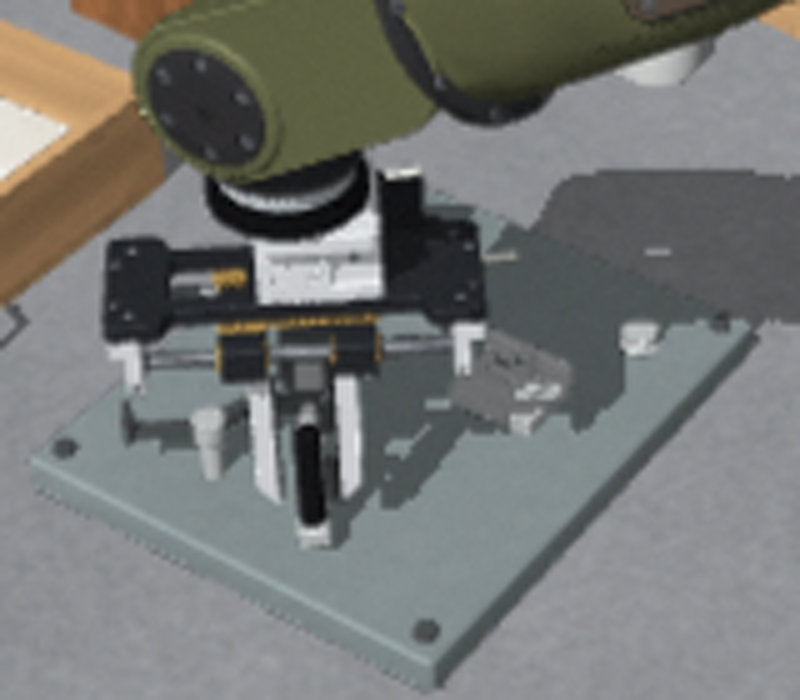

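The arm stays cocked with zero wrist force and the fingers clear on both sides of the post. Next I rise straight up and move away.

>>> {"api": "jog_arm", "payload": {"series": [0,0,0,0,0,0.02,-0.4,0,0,0,0,0,0.05,-0.4,0,0,0,0,0,0.1,-0.4,0,0,0,0,0,0.15,-0.4,0,0,0,-0.06,0,0.2,-0.4,0,0,0,-0.1,-0.06,0.2,-0.4,0,0,0,-0.1,-0.12,0.2,-0.4,0,0,0,-0.1,-0.18,0.2,-0.4,0,0,0,-0.1,-0.24,0.2,-0.4,0,0,0,-0.1,-0.3,0.2,-0.4,0,0,0,-0.1,-0.36,0.2,-0.4,0,0,0,-0.1,-0.42,0.2,-0.4,0,0,0,-0.1,-0.48,0.2,-0.4,0,0,0,-0.1,-0.54,0.2,-0.4,0,0,0,-0.1,-0.54,0.2,-0.4,0,0,0,-0.1,-0.54,0.2,-0.4]}}

```text
clock: 17.35
eef_pos: [427.6, -398.0, 289.7]
eef_rot: [2.797, 1.57, 1.967]
wrist_force: [-0.4, -0.5, 0.1]
finger_gap: 28.1
```

```bash
python3 - <<'E'
from cell import manip
from h import *
s=manip.read_state(); print(s["clock"],s["eef_pos"],s["wrist_force"])
for n in("side","top"):
    c=manip.camera(n); np.savez(n+"13.npz",**c)
    crop(c,*((205,150,160,120) if n=="side" else (255,115,140,115)),5,f"pics/{n}13.png")
E
```

```text
17.35 [ 427.62405152 -397.98540555  289.72727744] [-0.38549178 -0.5195781   0.08594909]
```

View pics/side13.png

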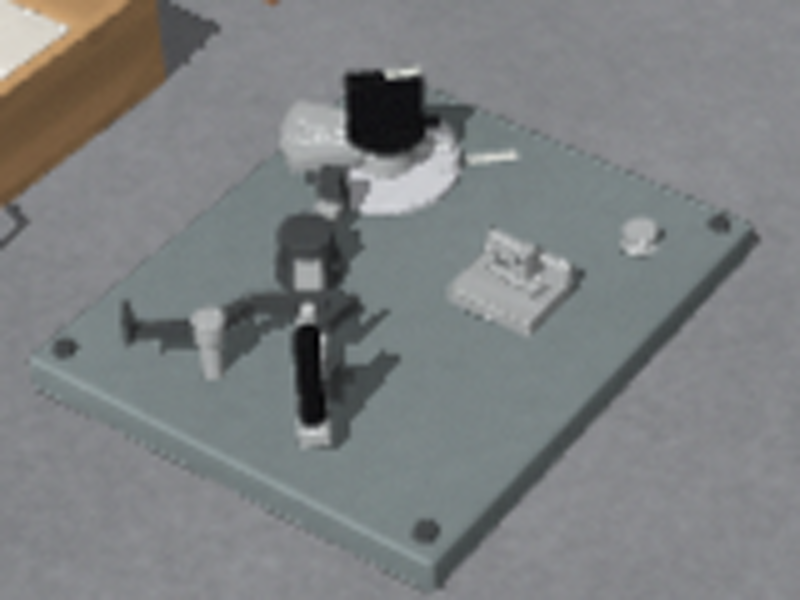

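View pics/top13.png

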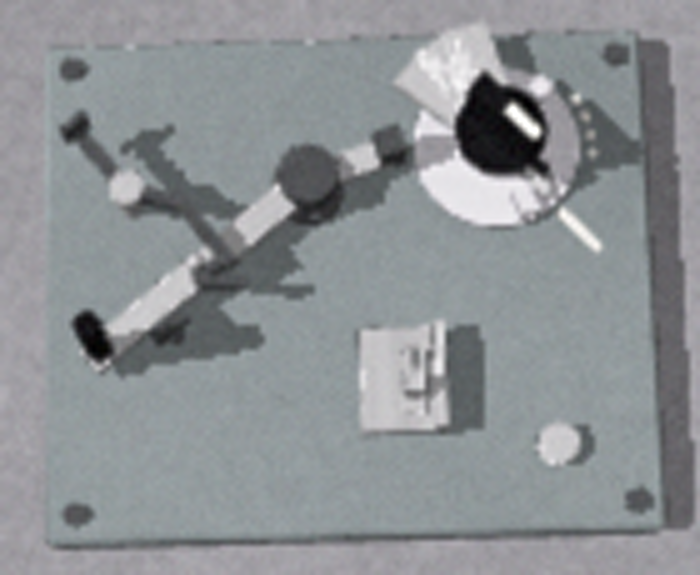

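```bash
python3 -c "
from cell import manip
print(manip.sign_off())"
```

```text
the job is handed in; nothing more can be done
None
```

The marker is ready: the dial is home at the long white line, and the arm is cocked in its catch. I handed the job in at about 17.5 s of the 48 s; sign-off gave no verdict.

- **Dial:** I gripped the bar, pulled it up 12 mm and turned it 1.07 rad clockwise. I then pushed it down until it bottomed with 14 N, at 82.4 mm against 82.6 mm before lifting. In the last pictures the disc is at its starting height and the pointer is in line with the white line.
- **Arm:** I drew the handle round its arc to about 0.96 rad, then eased it back with the grip still closed. The wrist force along the path changed from about -4.6 N to +4.2 N, which means the catch had taken the load. Only then did I open the fingers. The arm stayed cocked with no force on the wrist, both straight after release and about 2 s later with the robot clear.
- **Surroundings:** The last views of the marker show the metal foot and the bobbin where they were. I took no final close look at the loose things on the bench, but the tool passed well above them.
- **Disagreements:** My first camera readings from the two views differed by up to about 6 mm at the dial. I settled it from where the gripped dial sat as it turned. By that geometry the arm's held angle came out at about 0.87 to 0.88 rad rather than 0.90, which I put down to error in my estimate of the pivot and yaw.

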